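# Release the large chocolate balls from a dispenser by its rocking lever

### The job

Of the two chocolate ball chutes, serve the one that holds the large balls: with the fingertips, push the catch tray along its runners until it is centred under that chute's spout, then press the round pad of that chute's rocking lever down so that the gate lifts, and hold it down until all three large balls have rolled into the tray. Then let go so that the gate drops shut again, leaving the three balls in the tray under the spout. Do not touch the balls with the gripper, leave the small balls' lever alone, and leave the jar, gift box and stamp where they are.

Things in the scene. Friction and masses are not known exactly. Their poses are not given: they have to be found in the camera images.
- tray_centre (a point): centre of the inner floor of the catch tray: plain aluminium open tray, outside 130 x 130 x 40 mm, walls 4 mm. Point 20 mm above the counter, rim 36 mm above it, underside 4 mm below. Slides only along own y (same as the chutes' y) with about 1.5 N friction and stays where it is left; starts between the spouts. Own x points to the chutes. The spouts overhang its rear 40 mm, 10 mm above its rim
- runner_middle (a point): fixed point on top of the wooden baseboard (12 mm above the counter), midway between the two lanes and below the tray's path. The lanes lie at own y = +115 and -115 mm; the tray's end stops let it go 118 mm either way, 3 mm past centred. The gates and levers lie at own x = +85 mm. Steel end ribs, 26 mm above the counter, stand at y = +200 and -200 mm
- spout_large (a point): lower end of the large balls' lane, middle of its floor, 74 mm above the counter: balls drop here into the tray. The tray is centred when its middle is level with this point along y; within 30 mm is good
- chute_large: fixed open-topped wooden chute with three large 32 mm chocolate balls behind its gate, alike in shape to its twin 230 mm beside it; which is left varies. Origin: on the baseboard, 12 mm above the counter, below the lane's middle at the gate. Own x points uphill (away from the robot), y left. Lane 38 mm wide, 12 degrees down towards -x, from x = -60 to +120 mm, at most 145 mm above the counter; this is the one to serve
- chute_small: fixed open-topped wooden chute with three small 20 mm chocolate balls behind its gate, alike in shape to its twin 230 mm beside it; which is left varies. Origin: on the baseboard, 12 mm above the counter, below the lane's middle at the gate. Own x points uphill (away from the robot), y left. Lane 38 mm wide, 12 degrees down towards -x, from x = -60 to +120 mm, at most 145 mm above the counter; leave this one alone
- pad_large (a point): middle of the top face of the round steel press pad (40 mm across, 6 mm thick) on the near arm of the large balls' lever, 148 mm above the counter at rest, 130 mm left (+y) of the lane's middle, nothing above it. Pressed, it goes down 29 mm and up to 10 mm sideways towards the pivot (-y); 2 N to start, 6.5 N at the stop; springs back up by itself
- pad_small (a point): the same point of the small balls' lever; to be left alone
- lever_large (a joint): rocking lever of the large balls' chute, a thin steel bar 142 mm long across the lane along y, pivot on a post 70 mm left of the lane's middle; its other end hangs the gate, a 4 mm plate, in the lane: 0 rad at rest (pad up, gate shut), grows as the pad is pressed, stop at 0.5 rad. Large balls pass under the gate from about 0.42 rad; press fully down
- lever_small (a joint): rocking lever of the small balls' chute, same values; stays at 0
- mini_jar: small white jar with a grey lid, 62 mm across, 78 mm tall, loose bystander; origin at the centre of its underside
- gift_box: dark red gift box with a ribbon, 74 x 104 x 46 mm, loose bystander; origin at the centre of its underside
- stamp: rubber stamp with a wooden grip, 28 x 42 x 67 mm, loose bystander; origin at the centre of its underside
- large_ball0: large chocolate ball, 32 mm across, about 20 g, number 1 in the row from the gate; origin at its centre
- large_ball1: large chocolate ball, 32 mm across, about 20 g, number 2 in the row from the gate; origin at its centre
- large_ball2: large chocolate ball, 32 mm across, about 20 g, number 3 in the row from the gate; origin at its centre
- small_ball0: small chocolate ball, 20 mm across, number 1 in the other chute's row; origin at its centre
- small_ball1: small chocolate ball, 20 mm across, number 2 in the other chute's row; origin at its centre
- small_ball2: small chocolate ball, 20 mm across, number 3 in the other chute's row; origin at its centre

How it is judged:
By the outcome, as a careful person would: the job done as asked, in the order asked, and still so for the second after the job is handed in, with the robot touching nothing.
It also fails if it takes over 42 s, if anything falls off the work surface, if the arm or the gripper's body presses on something with over 40 N, if the wrist force passes 120 N, or if a joint passes its speed limit or range.

### The arm

A 7-joint arm with a two-finger parallel gripper is mounted at the origin on a cart in front of the work surface, level with it; the furniture and walls round the work are solid. World frame = base frame: x ahead of the robot, y to its left, z up, the work surface at z = 0. Lengths are in m, angles in rad, forces in N, time in s.
With the tool pointing down it reaches from about 0.425 to 0.875 m from the base axis. Payload 4.7 kg.
Tool frame: the origin (TCP) lies on the centre line of the jaws, within the pads' length; the fingertips stand 19 mm ahead of it and the grasp point (between the pads) is the TCP; x points along the fingers, z is the direction in which the jaws open and shut, and the axes are right-handed (so a half turn about x gives the same grasp; the last joint's range is limited). The gripper opens to 87 mm and grips with 3 to 60 N. Pads are 19 mm wide; open, the fingers measure 117 mm over their backs; the gripper's body (75 mm by 190 mm) begins 51 mm behind the grasp point.
Start: joints at [1.223, 0.321, -0.07, 1.45, 0.023, 1.371, -0.057], TCP at [0.23, -0.608, 0.242] pointing down, gripper open.
Joint ranges: [-2.86, 2.86], [-0.3, 2.09], [-1.38, 1.24], [0.06, 2.45], [-1.56, 4.7], [0.09, 2.05], [-2.69, 2.69]. Speed limits (rad/s): [2.57, 2.57, 3.14, 3.14, 3.14, 3.14, 3.14].

### API

Orientations are given as a rotation vector (axis times angle).
In Python, from bench import get_state, get_image, camera_info, close_job gives the robot as it stands.
- The arm moves only by the tool jog_arm, never from a script. Its argument "targets" is a list of rows, each a list of 7 numbers: the turn, a rotation vector about the tool's x, y, z in degrees, then the shift along the tool's x, y, z in cm, then the finger opening in cm, from 0 to 8.7. In form: [[wx, wy, wz, tx, ty, tz, jaw], ...]. A call has 1 to 10 rows; each row shifts and turns the commanded pose from where the row before left it, along the tool's axes as they then stand; what a row does not reach is not made up. A row lasts 1/8 s, in which the tool goes at most 62.5 mm and 10.7 degrees, less where a joint would pass 70% of its speed; a pose out of reach is approached as far as the arm can. A call is refused whole if a number of a shift passes 6.25 or a number of a turn 10.7, either way. A call with a gripper value outside its range is refused whole. The fingers move at their own pace and stop on an object; "squeeze" is the grip in N (left out, the last holds). Time passes only in rows, so rows that do not move let the fingers close. It gives the time, the measured TCP pose, the force and the opening at its end, in the units of the state.
- get_state(): the state, without advancing time (a new reading comes with each control period).
- get_image(name): name is "side" or "top"; returns (picture, depth): 400x640x3 uint8, red, green, blue; 400x640 float32, m along the optical axis (not along the pixel's ray), 0 where there is no reading.
- camera_info(name): a dict with "intrinsics" (3x3 intrinsics, pixels), "world_from_camera" (4x4, takes a point from camera to world coordinates). Camera axes: x right, y up, looking along -z (the intrinsics and any distortion apply to the point x, -y, -z); pixel columns grow to the right and rows downward; lengths in m; the calibration is good to about 2 mm. A picture is of the moment at which its call begins. camera_info takes no time and is no camera call.
- close_job(): hands the job in, once; it reports no verdict.
The state is a dict: "time": time; "joint_positions": joint angles; "qd": joint speeds; "joint_torque": joint torques, N m; "position": TCP position; "tool_rot": TCP orientation; "ft_force": force on the tool from outside, world axes, zero at the start; "torque": the same for the moment, N m; "grip_width": opening from 0.0 (shut) to 1.0 (fully open).
Only numpy, scipy, OpenCV 4.12 (cv2) and the standard library are available. Lean on these libraries where they do the work, as an engineer would, in place of code of your own. Each camera call takes 0.05 s, during which the arm holds its last target.

## Working session

There is one attempt and no reset: what is moved stays moved. The work goes in short steps, Python scripts to look and compute and a tool call to move; the robot and the scene stay as the last step left them, time stands still between calls to the robot, and variables do not carry over. Pictures are saved under pics/ and viewed, and the job is handed in when it is done.

Besides the shell and the picture viewer there is one more tool, called by a JSON object that holds its "op" and its "data", one argument or row to a line. jog_arm: Moves the arm, as the interface text tells. Its arguments: {"type":"object","properties":{"targets":{"type":"array"},"squeeze":{"type":"number"}},"required":["targets"]}

```bash
mkdir -p pics; cat > h.py <<'E'
import numpy as np,cv2
from bench import *
from scipy.spatial.transform import Rotation as R
def cloud(name,d):
    i=camera_info(name);K=np.array(i["intrinsics"]);T=np.array(i["world_from_camera"])
    v,u=np.mgrid[0:d.shape[0],0:d.shape[1]]
    x=(u-K[0,2])/K[0,0]*d;y=(v-K[1,2])/K[1,1]*d
    P=np.stack([x,-y,-d,np.ones_like(d)],-1)
    return (P@T.T)[...,:3]
def snap(name,tag):
    p,d=get_image(name);cv2.imwrite(f"pics/{tag}.png",p[...,::-1]);np.save(f"pics/{tag}.npy",d);return p,d,cloud(name,d)
E
python3 - <<'E'
from h import *
s=get_state();print(s)
for n in("top","side"):
    snap(n,n+"0");print(camera_info(n))
E
```

```text
{'time': 0.0, 'joint_positions': array([ 1.22310695,  0.32183763, -0.07009065,  1.45167862,  0.02260634,
        1.37080698, -0.0568925 ]), 'qd': array([-0.00023984,  0.00053319, -0.00306866,  0.00035028, -0.00023361,
       -0.00026966, -0.00065275]), 'joint_torque': array([-1.15501807e-04, -4.91291106e+01, -4.04077694e-01, -3.12526202e+01,
       -6.37966348e-02,  4.38262720e-02,  2.00776785e-04]), 'position': array([ 0.22983707, -0.60744905,  0.24045022]), 'tool_rot': array([ 0.93972901,  1.3606265 , -0.93804748]), 'ft_force': array([ 0.18959162, -0.0856113 ,  0.55089067]), 'torque': array([0.00400205, 0.02662409, 0.00640069]), 'grip_width': 1.000756208811064}
{'intrinsics': array([[361.53675408,   0.        , 322.81025602],
       [  0.        , 361.53675408, 197.28783509],
       [  0.        ,   0.        ,   1.        ]]), 'world_from_camera': array([[-0.00191104,  0.98493361, -0.17292231,  0.29214152],
       [-0.99990015, -0.00430322, -0.01346006,  0.06844536],
       [-0.01400139,  0.17287932,  0.98484349,  1.3325007 ],
       [ 0.        ,  0.        ,  0.        ,  1.        ]])}
{'intrinsics': array([[423.55728412,   0.        , 317.05164997],
       [  0.        , 423.55728412, 194.5861082 ],
       [  0.        ,   0.        ,   1.        ]]), 'world_from_camera': array([[-0.91977276,  0.27591056, -0.27909035,  0.17220253],
       [-0.3922745 , -0.62500234,  0.67490206,  0.84619665],
       [ 0.01178048,  0.73023656,  0.68309281,  0.8993407 ],
       [ 0.        ,  0.        ,  0.        ,  1.        ]])}
```

View pics/top0.png

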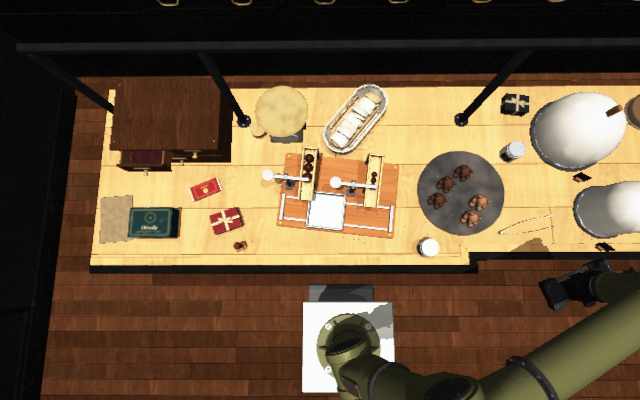

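View pics/side0.png

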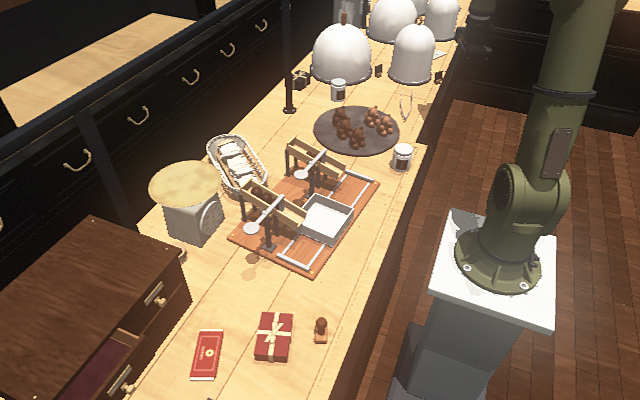

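Left chute (top view, column ~308) holds the larger, darker balls; large pad at about (268,175), tray at (326,211), small pad at (336,183). I'll zoom in and measure.

```bash
python3 - <<'E'
from h import *
p=cv2.imread("pics/top0.png");c=cv2.resize(p[140:245,255:405],None,fx=5,fy=5,interpolation=cv2.INTER_CUBIC);cv2.imwrite("pics/topz.png",c)
p=cv2.imread("pics/side0.png");c=cv2.resize(p[125:275,225:395],None,fx=4,fy=4,interpolation=cv2.INTER_CUBIC)[:600];cv2.imwrite("pics/sidez.png",c)
C=cloud("top",np.load("pics/top0.npy"))
np.set_printoptions(precision=3,suppress=True)
for n,u,v in[("padL",268,175),("padS",336,183),("trayfloor",326,211),("board",300,225),("ribL",281,205),("ribR",391,218),("counter",250,250)]:
    print(n,C[v,u])
def comp(m,box):
    u0,v0,u1,v1=box;k=np.zeros(m.shape,bool);k[v0:v1,u0:u1]=1;q=C[m&k];return len(q),q.mean(0),q.min(0),q.max(0)
z=C[...,2]
print("padL",comp((z>.138)&(z<.158),(260,168,276,184)))
print("padS",comp((z>.138)&(z<.158),(328,175,344,191)))
print("tray rim",comp((z>.028)&(z<.045),(300,190,350,232)))
E
```

```text
padL [0.576 0.269 0.152]
padS [0.549 0.04  0.145]
trayfloor [0.471 0.075 0.022]
board [0.421 0.17  0.011]
ribL [0.494 0.24  0.026]
ribR [ 0.444 -0.16   0.029]
counter [ 0.331  0.354 -0.002]
padL (113, array([0.577, 0.27 , 0.148]), array([0.559, 0.246, 0.142]), array([0.595, 0.29 , 0.155]))
padS (115, array([0.551, 0.042, 0.148]), array([0.534, 0.017, 0.14 ]), array([0.57 , 0.06 , 0.154]))
tray rim (61, array([0.483, 0.075, 0.036]), array([ 0.4  , -0.009,  0.028]), array([0.542, 0.144, 0.045]))
```

View pics/topz.png

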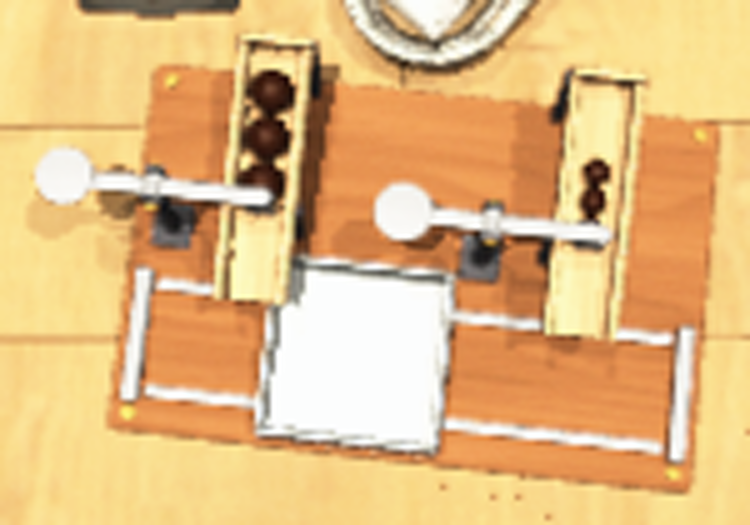

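View pics/sidez.png

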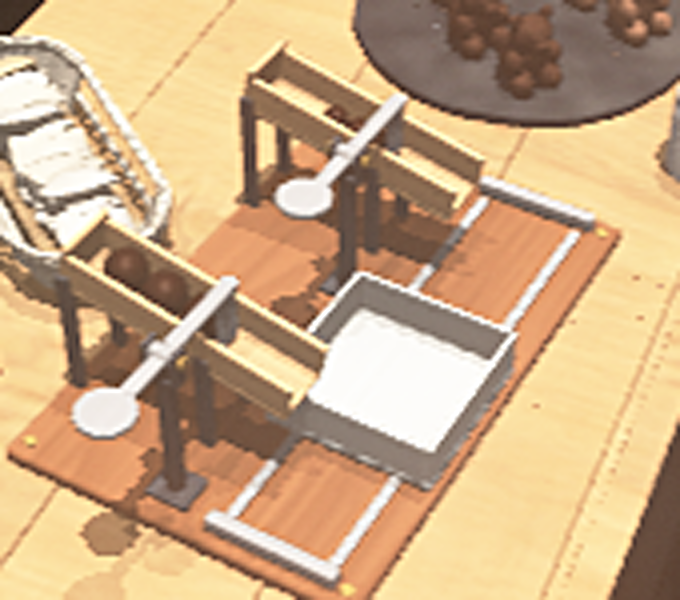

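```bash
python3 - <<'E'
from h import *
np.set_printoptions(precision=4,suppress=True)
C=cloud("top",np.load("pics/top0.npy"));z=C[...,2];p=cv2.imread("pics/top0.png")
i=camera_info("top");K=i["intrinsics"];T=i["world_from_camera"]
def ray(u,v,h):
    d=T[:3,:3]@np.array([(u-K[0,2])/K[0,0],-(v-K[1,2])/K[1,1],-1]);o=T[:3,3];return o+d*(h-o[2])/d[2]
# pads by brightness centroid -> ray
def pad(b):
    u0,v0,u1,v1=b;m=np.zeros(z.shape,bool);m[v0:v1,u0:u1]=1
    m&=(z>.135)&(z<.16);v,u=np.nonzero(m);(cx,cy),r=cv2.minEnclosingCircle(np.c_[u,v].astype(np.float32));return ray(cx,cy,.148),cx,cy,r,ray(u.mean(),v.mean(),.148)
L=pad((258,166,274,186));S=pad((326,173,341,193));print(L);print(S)
# zoomed tray corners (zoom/5+offset), rim height
for q in[(300,263),(455,272),(438,452),(257,437)]: print("rim",ray(255+q[0]/5,140+q[1]/5,.036))
for q in[(144,335),(681,395)]: print("rib",ray(255+q[0]/5,140+q[1]/5,.026))
for q in[(250,300),(583,335)]: print("spout",ray(255+q[0]/5,140+q[1]/5,.074))
s=get_state();print(R.from_rotvec(s["tool_rot"]).as_matrix())
for n,u,v in[("domebig",580,130),("dome2",610,205),("scale",282,105),("jar",428,243),("jar2",514,150)]:print(n,C[v,u])
E
```

```text
(array([0.5778, 0.2709, 0.148 ]), 267.5, 174.8333282470703, 5.911484718322754, array([0.5775, 0.2712, 0.148 ]))
(array([0.5519, 0.0437, 0.148 ]), 335.0, 182.0, 5.831051826477051, array([0.5514, 0.0439, 0.148 ]))
rim [0.5373 0.1146 0.036 ]
rim [0.5301 0.0017 0.036 ]
rim [0.3991 0.0155 0.036 ]
rim [0.4103 0.1453 0.036 ]
rib [0.4861 0.2291 0.026 ]
rib [ 0.4406 -0.1612  0.026 ]
spout [0.5037 0.1486 0.074 ]
spout [ 0.4777 -0.0856  0.074 ]
[[-0.0007  0.9353  0.3539]
 [ 0.0016  0.3539 -0.9353]
 [-1.     -0.0001 -0.0017]]
domebig [ 0.7193 -0.7724  0.1739]
dome2 [ 0.4678 -0.8437  0.1646]
scale [0.8213 0.2245 0.162 ]
jar [ 0.3515 -0.2752  0.0783]
jar2 [ 0.6824 -0.601   0.0741]
```

{"op": "jog_arm", "data": {
  "targets": [
    [0, 0, 0, 0, 4.6, -2.7, 0],
    [0, 0, 0, 0, 4.6, -2.7, 0],
    [0, 0, 0, 0, 4.6, -2.7, 0],
    [0, 0, 0, 0, 4.6, -2.7, 0],
    [0, 0, 0, 0, 4.6, -2.7, 0],
    [9.1, 0, 0, 0, 0, 0, 0],
    [9.1, 0, 0, 0, 0, 0, 0],
    [9.1, 0, 0, 0, 0, 0, 0],
    [0, 0, 0, 0, 0, 0, 0]
  ],
  "squeeze": 10
}}

```text
time: 1.23
position: [0.3972, -0.4, 0.2411]
tool_rot: [1.292, 1.155, -1.292]
ft_force: [0.1, -0.2, 1.3]
grip_width: 0.063
```

{"op": "jog_arm", "data": {
  "targets": [
    [0, 0, 0, 0, 0, -5.4, 0],
    [0, 0, 0, 0, 0, -5.4, 0],
    [0, 0, 0, 0, 0, -5.4, 0],
    [0, 0, 0, 0, 0, -5.4, 0],
    [0, 0, 0, 0, 0, -5.3, 0],
    [0, 0, 0, 0, 0, -5.3, 0],
    [0, 0, 0, 0, -0.2, -5.3, 0],
    [0, 0, 0, 4, -0.2, 0, 0],
    [0, 0, 0, 4, 0, 0, 0],
    [0, 0, 0, 0, 0, 0, 0]
  ]
}}

```text
time: 2.48
position: [0.4338, -0.027, 0.1591]
tool_rot: [1.289, 1.16, -1.295]
ft_force: [0.0, 0.7, 0.9]
grip_width: 0.002
```

```bash
python3 - <<'E'
from h import *
s=get_state();np.set_printoptions(precision=4,suppress=True);print(s["time"],s["position"],s["joint_positions"],s["ft_force"],s["grip_width"]);print(R.from_rotvec(s["tool_rot"]).as_matrix())
p,d,C=snap("side","side1")
cv2.imwrite("pics/side1z.png",cv2.resize(p[120:270,225:425,::-1],None,fx=4,fy=4,interpolation=cv2.INTER_CUBIC))
E
```

```text
2.475 [ 0.4338 -0.027   0.1591] [ 0.6041 -0.0611 -0.5775  2.0396 -0.0374  1.1597 -1.6399] [0.0133 0.6788 0.8569] 0.0016897917367231284
[[-0.0062  0.9937 -0.1115]
 [ 0.0012 -0.1115 -0.9938]
 [-1.     -0.0063 -0.0005]]
```

View pics/side1z.png

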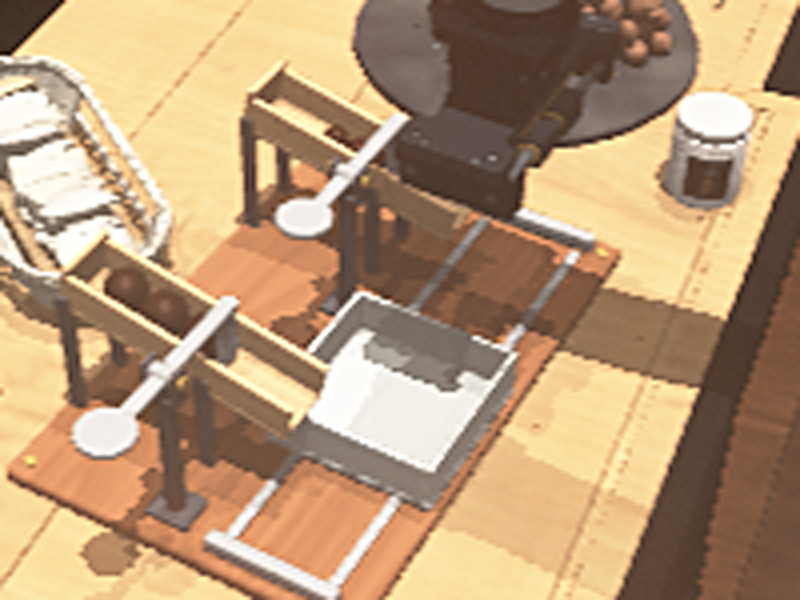

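```bash
cat >> h.py <<'E'
def proj(name,P):
    i=camera_info(name);K=i["intrinsics"];T=np.linalg.inv(i["world_from_camera"]);q=T[:3,:3]@P+T[:3,3]
    return K[0,0]*q[0]/-q[2]+K[0,2],K[1,1]*-q[1]/-q[2]+K[1,2]
E
python3 - <<'E'
from h import *
s=get_state();P=s["position"]
for dz in(-.019,0,.051,.1):
    u,v=proj("side",P+[0,0,dz]);print(dz,u,v,(u-225)*4,(v-120)*4)
for q in ((.434,-.027,.159-.019-.114),):print(proj("side",np.array(q)))
p=cv2.imread("pics/side1.png");cv2.imwrite("pics/side1b.png",cv2.resize(p[60:200,290:450],None,fx=4,fy=4))
E
```

```text
-0.019 349.8824884404005 171.05125751292306 499.529953761602 204.20503005169223
0 350.32876717015614 165.75485704318442 501.31506868062456 183.01942817273766
0.051 351.57725629895054 150.9378873618579 506.3090251958022 123.75154944743156
0.1 352.85134844925176 135.81706305763845 511.40539379700704 63.2682522305538
(np.float64(347.81863632511215), np.float64(201.23494872327595))
```

View pics/side1b.png

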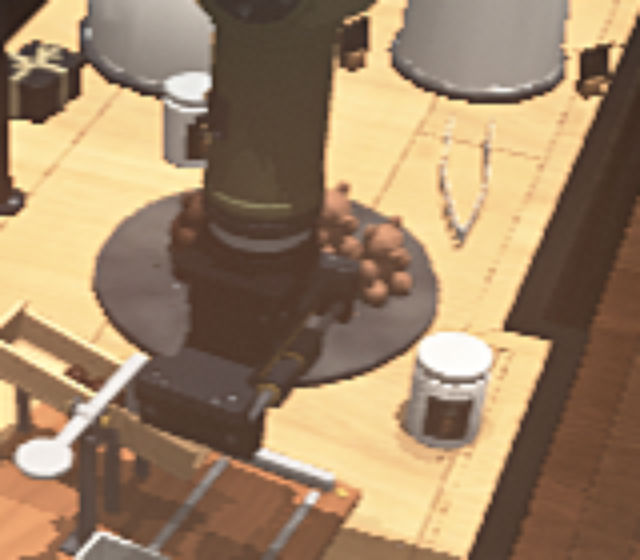

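```bash
python3 - <<'E'
from h import *
np.set_printoptions(precision=3,suppress=True)
C=cloud("side",np.load("pics/side1.npy"))
ey=np.array([.1131,.9936,0]);ex=np.array([.9936,-.1131,0]);rm=np.array([.464,.035,0])
for zu,zv in[(150,370),(200,375),(250,395),(150,400),(200,425),(258,440),(240,410),(265,420),(290,360)]:
    P=C[int(60+zv/4),int(290+zu/4)];print(zu,zv,P,"local",(P-rm)@ex,(P-rm)@ey)
E
```

```text
150 370 [0.474 0.055 0.254] local 0.008172826405942737 0.02069885745896654
200 375 [0.444 0.043 0.252] local -0.02083655702597002 0.005827966639590005
250 395 [0.409 0.052 0.253] local -0.056366932885740746 0.010334000187533268
150 400 [0.47  0.064 0.236] local 0.0030636746454143684 0.029037152210438757
200 425 [0.435 0.063 0.228] local -0.03183307338236092 0.024540435049581436
258 440 [ 0.423 -0.025  0.152] local -0.033618953370906764 -0.06421249658758789
240 410 [0.409 0.068 0.253] local -0.05884555660908841 0.026363798218324484
265 420 [ 0.421 -0.033  0.164] local -0.034657668794264844 -0.07264381171230817
290 360 [ 0.403 -0.012  0.236] local -0.05527301303120344 -0.053262606710379454
```

{"op": "jog_arm", "data": {
  "targets": [
    [0, 0, 0, 4, 0, 0, 0],
    [0, 0, 0, 4, 0, 0, 0],
    [0, 0, 0, 3.6, 0.1, 0, 0],
    [0, 0, 0, 0, 0, 0, 0],
    [0, 0, 0, 0, 0, -1.0, 0],
    [0, 0, 0, 0, 0, -1.0, 0],
    [0, 0, 0, 0, 0, -1.0, 0],
    [0, 0, 0, 0, 0, 0, 0]
  ]
}}

```text
time: 3.52
position: [0.4413, 0.0035, 0.0462]
tool_rot: [1.292, 1.153, -1.291]
ft_force: [0.6, 0.9, 0.2]
grip_width: 0.006
```

{"op": "jog_arm", "data": {
  "targets": [
    [0, 0, 0, 0.1, 0, -1.0, 0],
    [0, 0, 0, 0.1, 0, -1.0, 0],
    [0, 0, 0, 0.1, 0, -1.0, 0],
    [0, 0, 0, 0, 0, -1.0, 0],
    [0, 0, 0, 0, 0, -1.0, 0],
    [0, 0, 0, 0, 0, -0.5, 0],
    [0, 0, 0, 0, 0, 0, 0]
  ]
}}

```text
time: 4.4
position: [0.4467, 0.0579, 0.0423]
tool_rot: [1.293, 1.154, -1.293]
ft_force: [0.2, -0.6, -0.5]
grip_width: 0.004
```

```bash
python3 - <<'E'
from h import *
p,d,C=snap("side","side2")
cv2.imwrite("pics/side2z.png",cv2.resize(p[120:270,225:425,::-1],None,fx=4,fy=4,interpolation=cv2.INTER_CUBIC))
i=camera_info("side")
E
```

```text
(no output)
```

View pics/side2z.png

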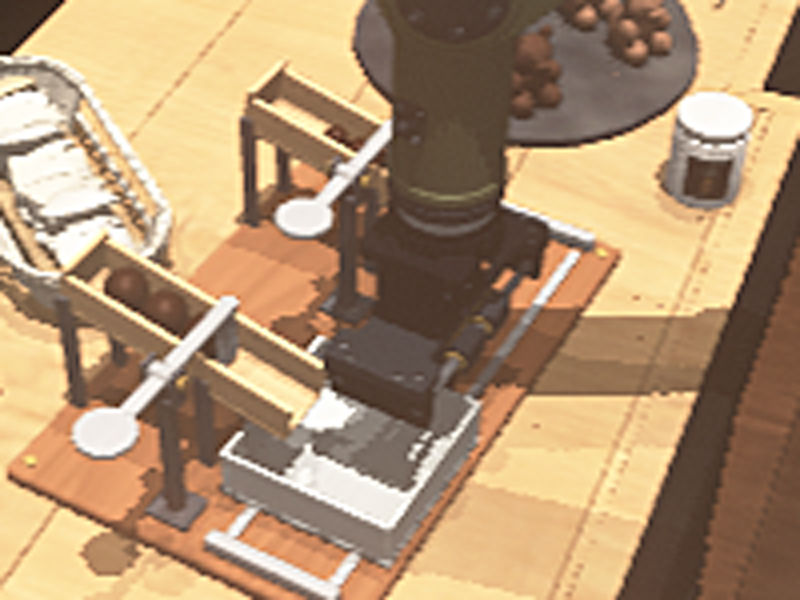

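```bash
cat >> h.py <<'E'
def ray(name,u,v,h):
    i=camera_info(name);K=i["intrinsics"];T=i["world_from_camera"]
    d=T[:3,:3]@np.array([(u-K[0,2])/K[0,0],-(v-K[1,2])/K[1,1],-1]);o=T[:3,3];return o+d*(h-o[2])/d[2]
ey=np.array([.1131,.9936,0]);ex=np.array([.9936,-.1131,0]);rm=np.array([.464,.035,0])
def loc(P): return np.array([(P-rm)@ex,(P-rm)@ey,P[2]])
E
python3 - <<'E'
from h import *
for n,q in[("oldNL",(428,508)),("nearleft",(390,528)),("farleft",(220,463)),("spoutL",(290,430)),("ribend",(335,578)),("ribend2",(210,540))]:
    h=.074 if n=="spoutL" else .026 if "rib" in n else .036
    print(n,loc(ray("side",225+q[0]/4,120+q[1]/4,h)).round(4))
C=cloud("side",np.load("pics/side2.npy"))
L=(C-rm)@np.c_[ex,ey,[0,0,1]]
m=(abs(L[...,2]-.034)<.006)&(L[...,0]<.0)&(L[...,0]>-.06)&(L[...,1]>.1)&(L[...,1]<.25)
print(m.sum(),np.percentile(L[m][:,1],[0,10,50,90,100]))
E
```

```text
oldNL [-0.0687  0.1214  0.036 ]
nearleft [-0.0552  0.1487  0.036 ]
farleft [0.0713 0.1573 0.036 ]
spoutL [0.0274 0.1372 0.074 ]
ribend [-0.0408  0.195   0.026 ]
ribend2 [0.0455 0.2094 0.026 ]
65 [0.1593921  0.16181509 0.16302913 0.1656626  0.20973245]
```

{"op": "jog_arm", "data": {
  "targets": [
    [0, 0, 0, 0, 0, -0.8, 0],
    [0, 0, 0, 0, 0, -0.8, 0],
    [0, 0, 0, 0, 0, 0, 0]
  ]
}}

```text
time: 4.82
position: [0.4488, 0.0741, 0.0425]
tool_rot: [1.293, 1.154, -1.292]
ft_force: [-0.4, -0.4, -0.3]
grip_width: 0.009
```

```bash
python3 - <<'E'
from h import *
s=get_state();print(loc(s["position"]),s["ft_force"],s["time"])
C=snap("side","side3")[2]
def st(C):
    L=(C-rm)@np.c_[ex,ey,[0,0,1]]
    m=(abs(L[...,2]-.034)<.006)&(L[...,0]<.0)&(L[...,0]>-.06)&(L[...,1]>.1)&(L[...,1]<.19)
    print(m.sum(),np.percentile(L[m][:,1],[0,10,50,90,100]))
st(C)
st(snap("top","top3")[2])
p=cv2.imread("pics/top3.png");cv2.imwrite("pics/top3z.png",cv2.resize(p[140:245,255:405],None,fx=5,fy=5,interpolation=cv2.INTER_CUBIC))
E
```

```text
[-0.01950766  0.03710022  0.04249629] [-0.4119849  -0.41473694 -0.25760925] 4.825
54 [0.17626389 0.17797945 0.17900059 0.18016426 0.18148798]
8 [0.17204046 0.17449785 0.17598035 0.17628156 0.17636928]
```

View pics/top3z.png

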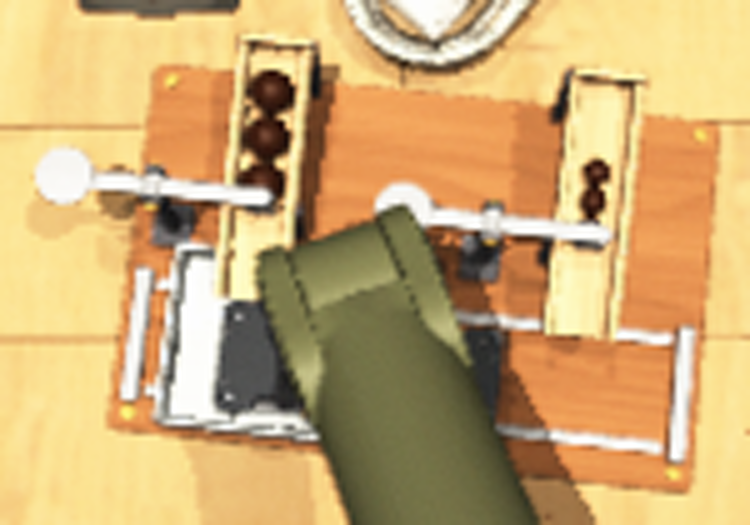

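{"op": "jog_arm", "data": {
  "targets": [
    [0, 0, 0, 0, 0, 1.0, 0],
    [0, 0, 0, 0, 0, 1.0, 0],
    [0, 0, 0, -5, 0, 0, 0],
    [0, 0, 0, -6, 0, 0, 0],
    [0, 0, 0, -6, 0, 0, 0],
    [0, 0, 0, -5, 0, 0, 0],
    [0, 0, 0, 0, 2.6, -5.5, 0],
    [0, 0, 0, 0, 2.6, -5.5, 0],
    [0, 0, 0, 0, 2.6, -5.5, 0],
    [0, 0, 0, 0, 2.6, -5.5, 0]
  ]
}}

```text
time: 6.18
position: [0.5769, 0.2595, 0.2624]
tool_rot: [1.295, 1.151, -1.295]
ft_force: [0.3, -0.2, 0.5]
grip_width: 0.007
```

{"op": "jog_arm", "data": {
  "targets": [
    [0, 0, 0, 0, 0.2, -1.0, 0],
    [0, 0, 0, 0, 0, 0, 0]
  ]
}}

```text
time: 6.42
position: [0.5779, 0.2692, 0.2619]
tool_rot: [1.291, 1.154, -1.294]
ft_force: [-0.4, 0.1, -0.3]
grip_width: 0.007
```

```bash
python3 - <<'E'
from h import *
s=get_state();print(loc(s["position"]),s["ft_force"],s["time"],s["grip_width"])
print(R.from_rotvec(s["tool_rot"]).as_matrix().round(3))
p,d,C=snap("side","side4")
cv2.imwrite("pics/side4z.png",cv2.resize(p[120:270,225:425,::-1],None,fx=4,fy=4,interpolation=cv2.INTER_CUBIC))
P=snap("top","top4")
L=(C-rm)@np.c_[ex,ey,[0,0,1]]
m=(abs(L[...,2]-.034)<.006)&(L[...,0]<.0)&(L[...,0]>-.06)&(L[...,1]>.1)&(L[...,1]<.19)
print(m.sum(),np.percentile(L[m][:,1],[10,50,90]))
E
```

```text
[0.08663847 0.24559429 0.26185908] [-0.40095184  0.05825327 -0.29186637] 6.425 0.007275743185892737
[[-0.002  0.994 -0.114]
 [-0.    -0.114 -0.994]
 [-1.    -0.002  0.001]]
55 [0.17743878 0.17903669 0.18039017]
```

View pics/side4z.png

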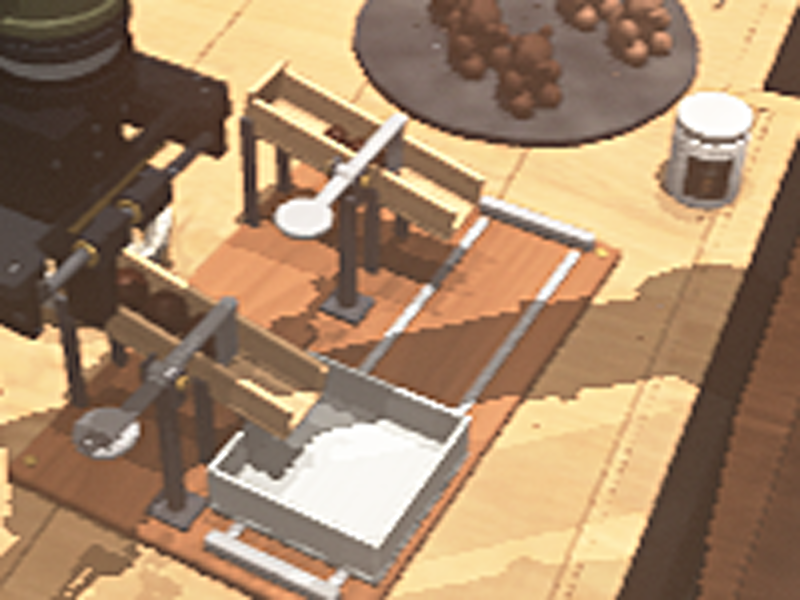

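{"op": "jog_arm", "data": {
  "targets": [
    [0, 0, 0, 4.2, 0, 0, 0],
    [0, 0, 0, 4.2, 0, 0, 0],
    [0, 0, 0, 0.6, 0, 0, 0],
    [0, 0, 0, 0.5, 0, 0, 0],
    [0, 0, 0, 0.5, 0, 0, 0],
    [0, 0, 0, 0.5, 0, 0, 0],
    [0, 0, 0, 0, 0, 0, 0]
  ]
}}

```text
time: 7.4
position: [0.5793, 0.2695, 0.1585]
tool_rot: [1.295, 1.151, -1.291]
ft_force: [1.6, -0.2, 3.3]
grip_width: 0.005
```

```bash
python3 - <<'E'
from h import *
s=get_state();print(loc(s["position"]),s["ft_force"],s["time"])
E
```

```text
[0.08799244 0.24607752 0.15851251] [ 1.57659485 -0.20402697  3.34831158] 7.4
```

Contact, 3.3 N. Pressing on in small steps.

{"op": "jog_arm", "data": {
  "targets": [
    [0, 0, 0, 0.6, 0, 0, 0],
    [0, 0, 0, 0.6, 0, 0, 0],
    [0, 0, 0, 0.3, 0, 0, 0],
    [0, 0, 0, 0, 0, 0, 0]
  ]
}}

```text
time: 7.9
position: [0.5791, 0.2694, 0.1437]
tool_rot: [1.294, 1.151, -1.292]
ft_force: [-0.7, -1.4, 7.8]
grip_width: 0.008
```

```bash
python3 - <<'E'
from h import *
s=get_state();print(loc(s["position"]),s["ft_force"],s["time"])
p,d,C=snap("side","side5")
cv2.imwrite("pics/side5z.png",cv2.resize(p[120:270,225:425,::-1],None,fx=4,fy=4,interpolation=cv2.INTER_CUBIC))
E
```

```text
[0.08785568 0.24589875 0.14374865] [-0.6845221  -1.42878558  7.75967495] 7.9
```

View pics/side5z.png

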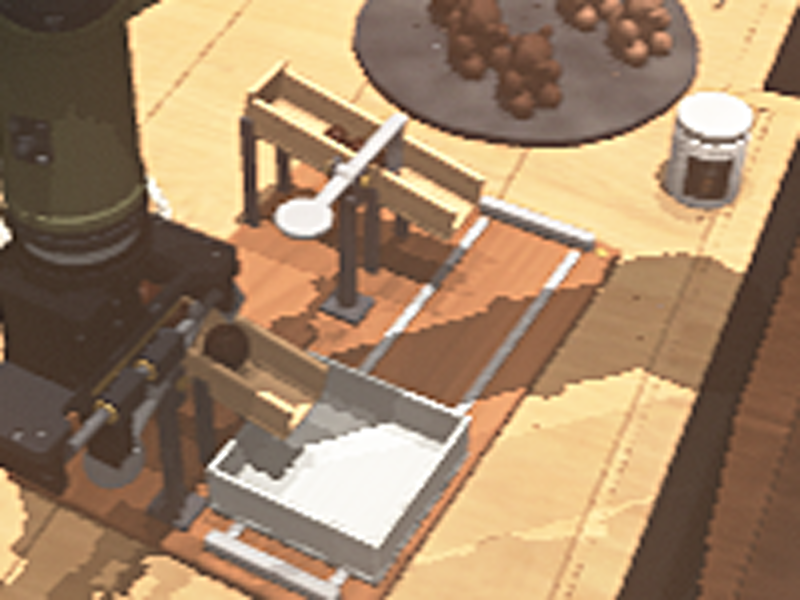

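The gate is up and the first ball is rolling. I'll press slightly more and hold.

{"op": "jog_arm", "data": {
  "targets": [
    [0, 0, 0, 0.2, 0, 0, 0],
    [0, 0, 0, 0.1, 0, 0, 0],
    [0, 0, 0, 0, 0, 0, 0],
    [0, 0, 0, 0, 0, 0, 0],
    [0, 0, 0, 0, 0, 0, 0],
    [0, 0, 0, 0, 0, 0, 0]
  ]
}}

```text
time: 8.7
position: [0.5791, 0.2696, 0.1412]
tool_rot: [1.295, 1.151, -1.291]
ft_force: [-0.3, -1.4, 8.3]
grip_width: 0.01
```

```bash
python3 - <<'E'
from h import *
s=get_state();print(loc(s["position"]),s["ft_force"],s["time"])
p,d,C=snap("side","side6")
cv2.imwrite("pics/side6z.png",cv2.resize(p[120:270,225:425,::-1],None,fx=4,fy=4,interpolation=cv2.INTER_CUBIC))
E
```

```text
[0.08784602 0.24614155 0.1411646 ] [-0.25025227 -1.39846005  8.31958895] 8.7
```

View pics/side6z.png

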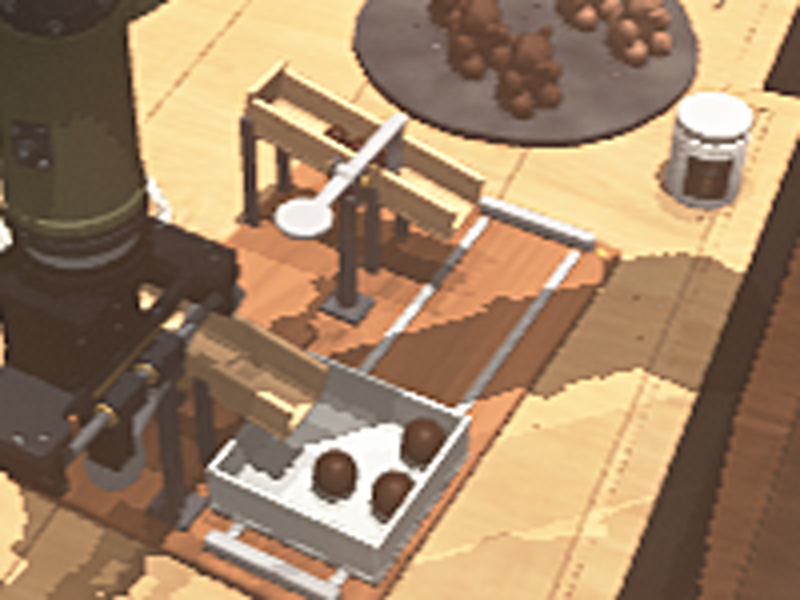

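All three balls are in the tray (zoomed at (335,473), (423,440), (392,493)). Releasing gently, then clearing upward.

{"op": "jog_arm", "data": {
  "targets": [
    [0, 0, 0, -1, 0, 0, 0],
    [0, 0, 0, -1, 0, 0, 0],
    [0, 0, 0, -1, 0, 0, 0],
    [0, 0, 0, -2, 0, 0, 0],
    [0, 0, 0, -5, 0, 0, 0],
    [0, 0, 0, -5, 0, 0, 0],
    [0, 0, 0, 0, 0, -5, 0],
    [0, 0, 0, 0, 0, -5, 0],
    [0, 0, 0, 0, 0, 0, 0],
    [0, 0, 0, 0, 0, 0, 0]
  ]
}}

```text
time: 10.0
position: [0.5896, 0.3679, 0.2892]
tool_rot: [1.291, 1.152, -1.295]
ft_force: [0.2, -0.6, -0.1]
grip_width: 0.006
```

```bash
python3 - <<'E'
from h import *
s=get_state();print(s["position"],s["ft_force"],s["time"],abs(s["qd"]).max())
p,d,C=snap("side","side7")
cv2.imwrite("pics/side7z.png",cv2.resize(p[120:270,225:425,::-1],None,fx=4,fy=4,interpolation=cv2.INTER_CUBIC))
L=(C-rm)@np.c_[ex,ey,[0,0,1]]
m=(abs(L[...,2]-.034)<.006)&(L[...,0]<.0)&(L[...,0]>-.06)&(L[...,1]>.1)&(L[...,1]<.19)
m[:, :]&=(L[...,1]>.15)
print(m.sum(),np.percentile(L[m][:,1],[10,50,90]))
p=snap("top","top7")[0]
cv2.imwrite("pics/top7z.png",cv2.resize(p[140:260,205:405,::-1],None,fx=4,fy=4,interpolation=cv2.INTER_CUBIC))
E
```

```text
[0.58955836 0.36786891 0.28923519] [ 0.16872187 -0.60056319 -0.09969863] 10.0 0.028375569380009683
57 [0.17759346 0.17870714 0.18038299]
```

View pics/side7z.png

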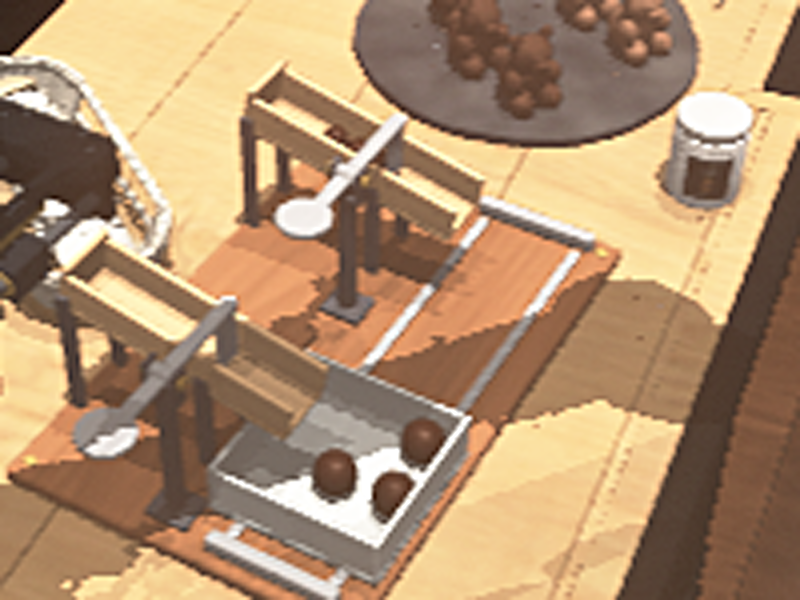

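View pics/top7z.png

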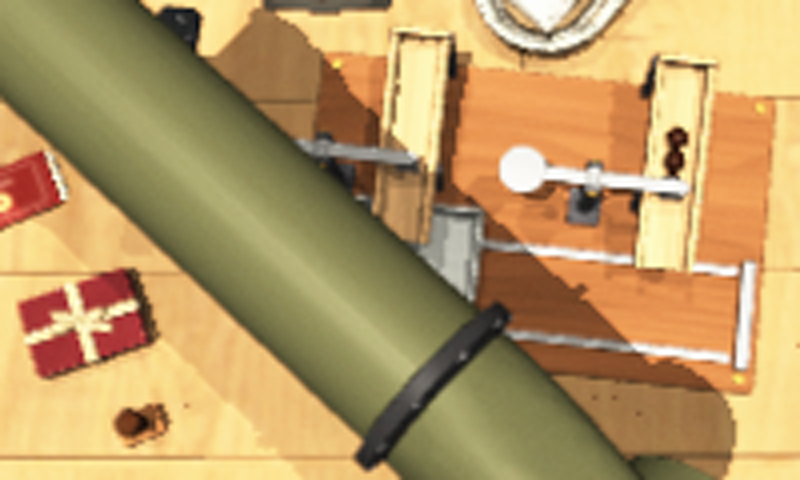

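The gate is shut and the pad is up again. The three balls are in the tray under the spout, the chute is empty and the bystanders have not moved.

```bash
python3 -c "
from bench import close_job;print(close_job())"
```

```text
the job is handed in; nothing more can be done
None
```

The job is done and handed in at about 10 s of the 42 s allowed. The large balls were in the left chute, so I served that one.

- **Tray:** I pushed it along its runners with the closed fingertips. Its middle ended at about y = +114 mm on the rig, against +115 mm for the spout. It stayed there while the balls dropped.
- **Lever:** I pressed the large pad down until the gate lifted, with a peak reading of about 8 N. I held it until all three large balls were in the tray, then let it rise slowly.

The last pictures show the three balls in the tray, the large chute empty, its pad up and its gate shut. The small balls' lever and the jar, box and stamp look untouched, and the arm is clear of everything at about 0.29 m.

The arm hid the tray and the large pad in the final top view, so those two checks rest on the side camera alone. Earlier, one corner-based estimate of the tray position from the side view came out 6 to 16 mm below the depth readings. I went by depth, which the top camera confirmed to within about 2 mm after the push.

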